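Load a water filter cartridge through the dock's spring flap

ROBOT

A 6-joint arm with a two-finger parallel gripper is mounted at the origin on the work surface. World frame = base frame: x ahead of the robot, y to its left, z up, the work surface at z = 0. Lengths are in m, angles in degrees, forces in N, time in s.
With the tool pointing down it reaches from about 0.375 to 0.925 m from the base axis. Payload 5.7 kg.
Tool frame: the origin (TCP) lies on the centre line of the jaws, within the pads' length; the fingertips stand 19 mm ahead of it and the grasp point (between the pads) is the TCP; z points along the fingers, y is the line along which they close (so a half turn about z gives the same grasp; the last joint's range is limited). The gripper opens to 85 mm and grips with 20 to 120 N. Pads are 22 mm wide; open, the fingers measure 114 mm over their backs; the gripper's body (76 mm by 85 mm) begins 54 mm behind the grasp point. The pads swing forward as they close: fully open they stand 13 mm farther back than shut.
Start: joints at [57.806, 20.558, 86.54, -0, 72.909, -6.595], TCP at [0.259, 0.541, 0.227] pointing down, gripper open.
Joint ranges: [-170.27, 170.27], [-57.76, 135], [12.27, 136.19], [-55.21, 235.2], [11.17, 155.16], [-170.74, 170.74]. Speed limits (degrees/s): [136.94, 136.94, 180, 180, 180, 180].

INTERFACE

Orientations are given as a 3x3 rotation matrix whose columns are the frame's x, y, z axes.
In Python, from station import arm gives the robot as it stands.
- The arm moves only by the shell command python3 -m jog 'ROWS' [FORCE]. ROWS is a JSON object of lists of equal length, an entry for each row: "gripper": the opening, from 0 (shut) to 1 (fully open); "delta_pos": the shift along the tool's x, y, z scaled (see below), a list of three; "rot": the turn, a rotation vector about the tool's x, y, z scaled (see below), a list of three. In form: {"gripper": [gripper, ...], "delta_pos": [[dx, dy, dz], ...], "rot": [[ax, ay, az], ...]}. A call has exactly 10 rows; each row is the pose to reach, as a shift and turn from the pose commanded when the call began, along the tool's axes at that moment, turning the shorter way round; what a row does not reach only later rows make up. The controller multiplies each number of a shift by 0.4 m and each number of a turn by 180 degrees. A row lasts 1/10 s, in which the tool goes at most 50 mm and 8.59 degrees, less where a joint would pass 70% of its speed; a pose out of reach is approached as far as the arm can. A call with a number of a shift or a turn outside -1 to 1 is refused whole. A call with a gripper value outside its range is refused whole. The fingers move at their own pace and stop on an object; FORCE is the grip in N (left out, the last holds). Time passes only in rows, so rows that repeat a pose let the fingers close, or fill a call up. It gives the time, the measured TCP pose, the force, the opening and the grip force at its end, in the units of the state.
- arm.get_obs(): the state, without advancing time (a new reading comes with each control period).
- arm.grab_frame(name): name is "scene" or "side" or "wrist"; returns a dict with "img" (400x640x3 uint8, red, green, blue), "mtx" (3x3 intrinsics, pixels), "world_from_camera" (4x4, takes a point from camera to world coordinates); the wrist camera has in their place "mount" (4x4, takes a point from camera to tool coordinates, whose origin is the TCP and whose axes are the flange's). Camera axes: x right, y up, looking along -z (the intrinsics and any distortion apply to the point x, -y, -z); pixel columns grow to the right and rows downward; lengths in m; the calibration is good to about 2 mm. A picture is of the moment at which its call begins: read the wrist's pose just before it. There is no depth.
- arm.finish_job(): hands the job in; it is judged then, once.
Trained networks look in a picture, given as the dict that the camera call returned (one of the last four; its "shot" number tells which), for a name from the list of things; names that differ only in an ending like _2 or _b are one class to them, and where a whole thing is asked for, a point or a joint stands for the part that bears it (a point fixed in the world has none). Each returns a list of dicts, best first, with "conf" (0 to 1); they miss things now and then, are a little off and sometimes report something else, mostly with a low value. They report only what shows in the picture. A call takes as long as a camera call. They do not tell look-alikes from the thing itself.
- arm.spot_in(thing, picture): "position" ([x, y, z] in m, in world coordinates, good to about 4 mm: the middle of the surface that is visible of it).
The state is a dict: "time_s": time; "joint_pos": joint angles; "qd": joint speeds; "joint_efforts": joint torques, N m; "ee_pos": TCP position; "tcp_rot": TCP orientation; "ft_force": force on the tool from outside, world axes, zero at the start; "ft_torque": the same for the moment, N m; "gripper_width": finger opening in m; "grasp_force": force on a finger pad.
Only numpy, scipy, OpenCV 4.12 (cv2) and the standard library are available. Lean on these libraries where they do the work, as an engineer would, in place of code of your own. Each camera call takes 0.05 s, during which the arm holds its last target. There are 200 camera calls.

TASK

Set the fresh water filter (blue bands) in the open trough of the filter dock, nose towards the orange spring flap, and push it through the flap until its nose is pressed home on the hidden rubber valve seal under the white hood. Feel for the seal and press gently: at least 8 N for a moment to open the valve, never over 20 N. Then draw back so that the flap springs shut behind it, and leave the used brown-banded filter and everything else alone.

Things in the scene. Friction and masses are not known exactly. Their poses are not given: they have to be found in the camera images.
- cartridge: Fresh filter: white block 75 mm long (own x), 46 wide (y), 48 high, blue bands, blue tapered nose (22 mm thick at the root, 16 at the tip, 14 long, axis 24 mm up) on its +x end; 0.2 to 0.45 kg. Origin: centre of the block's underside, z up; flat rear face 37.5 mm behind it, nose tip 51.5 mm ahead. Starts standing on the counter.
- nose (a point): Tip of the fresh cartridge's blue nose (51.5 mm ahead of the cartridge's origin, 24 mm above its underside).
- dock: Filter dock fixed to the counter: aluminium base 335 x 100 mm whose upper face, the lane floor, is 12 mm above the counter. Origin: on the counter, on the lane's centre line, in the plane of the shut flap; x = push direction (trough, flap, hood), y left, z up.
- trough (a point): On the lane floor, 66 mm before the flap plane: middle of the open trough, good place for the cartridge's origin. Trough: dock x -130 to 0 mm, open on top and in front; grey guide walls 12 mm high, 52 mm apart (flared before x -105). Two blue jambs, 54 mm high over the floor, stand beside the lane at x -14 to -2 mm, 27 mm or more from the centre line.
- hood_edge (a point): Middle of the white hood's top front edge, 117 mm past the flap plane, 70 mm above the counter; the hood runs to x = 205 mm. Between flap and hood the lane is open on top, 52 mm wide between steel walls 34 mm high over the floor; at its left a recess takes the open flap up to x = 65 mm.
- seat: Mounting of the filter valve under the hood, fixed on the lane floor at dock x = 195 mm. It carries a rubber seal that meets the nose; out of sight and unmeasured, the seal's face rests anywhere from x = 161 to 181 mm. It yields 4 N per mm, 10 mm at most, and pushes the cartridge back a little when let go. The valve opens at 8 N held a moment; over 20 N harms the seal.
- flap (a joint): Orange flap across the lane, 46 mm high, on an upright hinge 32 mm left of the centre line, reaching 26 mm right of it. 0 = shut, grows to 1.52 rad swinging towards the hood. A spring shuts it (0.03 N m shut, 0.10 open): pushing through takes some 2 to 10 N, and it can push a cartridge back out. It shuts once the rear face is over 60 mm past the flap plane and the pusher is away.
- flap_edge (a point): Top corner of the flap's free edge, 58 mm above the counter.
- used_cartridge: Used filter of the same shape, white with dark brown bands and nose. Leave it. Origin: centre of the underside.
- cup_stack: Stack of paper cups, 84 mm wide at the top, 135 mm high. Leave it.
- pitcher: Steel pitcher with handle, 92 mm wide, 130 mm high. Leave it.
- syrup: Amber syrup bottle, 64 mm wide, 180 mm high. Leave it.
- spoon: Steel and plastic spoon lying on the counter, 200 mm long. Leave it.
- jar: Jar with red cap, 72 mm wide, 90 mm high. Leave it.
- bowl: White bowl, 110 mm wide, 50 mm high. Leave it.
There are look-alikes about, which are no part of the job. What is shaped like the cartridge but green, turquoise or yellow is not meant.

How it is judged:
By the outcome, as a careful person would: the job done as asked, in the order asked, and still so for the second after the job is handed in, with the robot touching nothing.
It also fails if it takes over 69 s, if anything falls off the work surface, if the arm or the gripper's body presses on something with over 40 N, if the wrist force passes 120 N, or if a joint passes its speed limit or range.

## Working session

There is one attempt and no reset: what is moved stays moved. The work goes in short steps, Python scripts to look and compute and a shell command to move; the robot and the scene stay as the last step left them, time stands still between calls to the robot, and variables do not carry over. Pictures are saved under pics/ and viewed, at most 10 in all, crops included, and the job is handed in when it is done.

```bash
mkdir -p pics; cat > h.py <<'E'
import numpy as np, cv2
from station import arm
def save(f,n): cv2.imwrite('pics/'+n,cv2.cvtColor(f['img'],cv2.COLOR_RGB2BGR))
def wfc(f,o): 
    if 'world_from_camera' in f: return np.array(f['world_from_camera'])
    T=np.eye(4);T[:3,:3]=o['tcp_rot'];T[:3,3]=o['ee_pos'];return T@np.array(f['mount'])
def px2w(f,T,u,v,z):
    d=np.linalg.inv(f['mtx'])@[u,v,1.];d=T[:3,:3]@[d[0],-d[1],-d[2]];c=T[:3,3]
    return c+d*(z-c[2])/d[2]
def w2px(f,T,p):
    q=np.linalg.inv(T)@np.append(p,1);q=f['mtx']@[q[0],-q[1],-q[2]];return q[:2]/q[2]
E
python3 - <<'E'
from h import *
np.set_printoptions(precision=4,suppress=True)
o=arm.get_obs();print(np.array(o['ee_pos']),np.array(o['tcp_rot']),o['time_s'],o['ft_force'])
for n in('scene','side'):
    f=arm.grab_frame(n);save(f,n+'0.png');T=wfc(f,o);print(n,T[:3,3],[k for k in f])
    for t in('cartridge','dock','flap_edge','hood_edge','trough','nose'):
        print(t,[(np.round(d['position'],3),np.round(w2px(f,T,d['position'])),round(d['conf'],2)) for d in arm.spot_in(t,f)[:4]])
E
```

```text
[0.2589 0.5405 0.2263] [[-0.9019  0.432  -0.001 ]
 [ 0.432   0.9019 -0.0016]
 [ 0.0002 -0.0018 -1.    ]] 0.0 [ 0.0494 -0.0022  0.295 ]
scene [1.2804 0.5069 0.8618] ['img', 'mtx', 'world_from_camera', 'shot']
cartridge [(array([ 0.534, -0.163,  0.044]), array([264., 175.]), 0.97), (array([ 0.362, -0.141,  0.041]), array([301., 150.]), 0.75), (array([ 0.439, -0.388,  0.04 ]), array([229., 139.]), 0.64), (array([ 0.436, -0.254,  0.042]), array([260., 151.]), 0.61)]
dock [(array([0.504, 0.132, 0.027]), array([352., 207.]), 0.61), (array([ 0.774, -0.09 ,  0.118]), array([227., 214.]), 0.53)]
flap_edge []
hood_edge [(array([0.505, 0.14 , 0.029]), array([355., 208.]), 0.78), (array([ 0.438, -0.256,  0.038]), array([260., 152.]), 0.73)]
trough [(array([0.505, 0.134, 0.026]), array([353., 208.]), 0.88)]
nose [(array([ 0.364, -0.141,  0.041]), array([300., 150.]), 0.86), (array([ 0.312, -0.327,  0.042]), array([265., 127.]), 0.78), (array([ 0.439, -0.257,  0.044]), array([259., 150.]), 0.72), (array([ 0.438, -0.381,  0.041]), array([231., 140.]), 0.64)]
side [ 0.068  -0.6961  1.0863] ['img', '
[... 238 characters left out ...]
([ 0.418, -0.278,  0.049]), array([350., 305.]), 0.63)]
dock [(array([0.479, 0.095, 0.023]), array([288., 194.]), 0.77), (array([0.706, 0.306, 0.084]), array([315., 103.]), 0.43)]
flap_edge [(array([0.482, 0.062, 0.04 ]), array([295., 197.]), 0.67)]
hood_edge [(array([0.471, 0.1  , 0.023]), array([284., 194.]), 0.8), (array([ 0.422, -0.278,  0.042]), array([351., 305.]), 0.2)]
trough [(array([0.481, 0.096, 0.016]), array([288., 195.]), 0.88)]
nose [(array([ 0.349, -0.162,  0.053]), array([296., 281.]), 0.93), (array([ 0.51 , -0.177,  0.049]), array([357., 254.]), 0.93), (array([ 0.294, -0.337,  0.052]), array([318., 356.]), 0.91), (array([ 0.42 , -0.41 ,  0.047]), array([387., 352.]), 0.83)]
```

View pics/scene0.png

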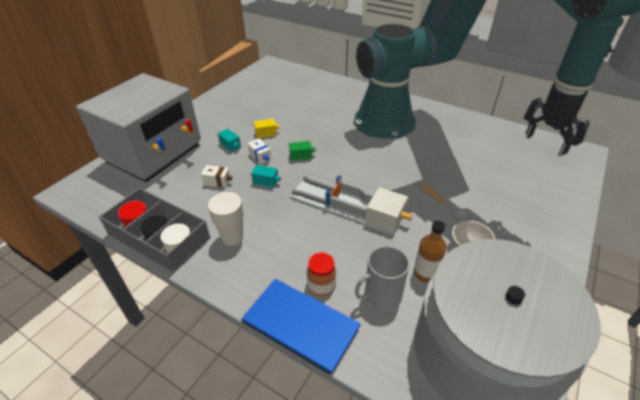

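View pics/side0.png

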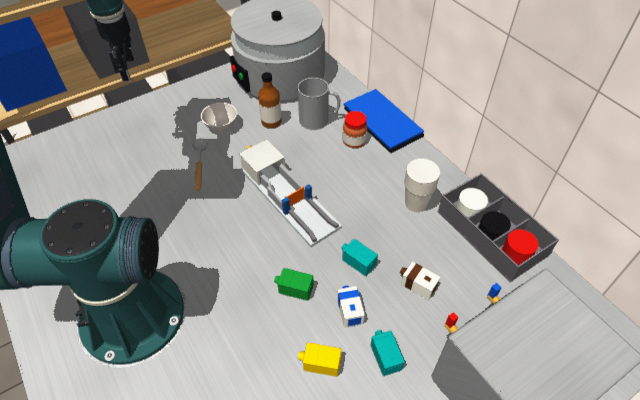

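The scene picture shows the blue-banded cartridge at (260,151) and the dock around (350,207). In the side picture they are at (350,305) and from (325,230) at the trough mouth to (262,160) at the hood. The turquoise, green and yellow ones are look-alikes.

```bash
python3 -m jog '{"gripper":[1,1,1,1,1,1,1,1,1,1],"delta_pos":[[-0.1,-0.09,-0.03],[-0.2,-0.18,-0.06],[-0.3,-0.26,-0.1],[-0.4,-0.35,-0.14],[-0.5,-0.44,-0.18],[-0.6,-0.52,-0.2],[-0.7,-0.61,-0.22],[-0.8,-0.7,-0.24],[-0.85,-0.75,-0.25],[-0.9,-0.79,-0.25]],"rot":[[0,0,0],[0,0,0],[0,0,0],[0,0,0],[0,0,0],[0,0,0],[0,0,0],[0,0,0],[0,0,0],[0,0,0]]}'
python3 - <<'E'
from h import *
np.set_printoptions(precision=4,suppress=True)
o=arm.get_obs();f=arm.grab_frame('wrist');save(f,'w1.png');T=wfc(f,o);print(o['ee_pos'],o['joint_pos'],'\nmount',np.array(f['mount']),f['mtx'])
for t in('dock','flap_edge','hood_edge','trough'):
    print(t,[(np.round(d['position'],3),np.round(w2px(f,T,d['position'])),round(d['conf'],2)) for d in arm.spot_in(t,f)[:4]])
E
```

```text
time_s: 1.7
ee_pos: [0.4483, 0.0981, 0.3283]
tcp_rot: [[-0.901, 0.433, 0.002], [0.433, 0.901, -0.0], [-0.002, 0.001, -1.0]]
ft_force: [-0.1, 0.6, 1.2]
gripper_width: 0.0854
grasp_force: 0.0
[0.4483 0.0981 0.3283] [  3.7318   3.6605  94.3014  -0.0287  81.9122 -60.6107] 
mount [[-0.0015  0.9596  0.2813  0.0699]
 [ 1.      0.0015  0.0002 -0.0001]
 [-0.0003  0.2813 -0.9596 -0.1454]
 [ 0.      0.      0.      1.    ]] [[283.0222   0.     321.3745]
 [  0.     283.0222 200.9673]
 [  0.       0.       1.    ]]
dock [(array([0.475, 0.132, 0.02 ]), array([347., 169.]), 0.81)]
flap_edge [(array([0.476, 0.066, 0.053]), array([310., 191.]), 0.67)]
hood_edge [(array([0.479, 0.133, 0.026]), array([349., 171.]), 0.97)]
trough [(array([0.474, 0.131, 0.028]), array([347., 169.]), 0.73)]
```

View pics/w1.png

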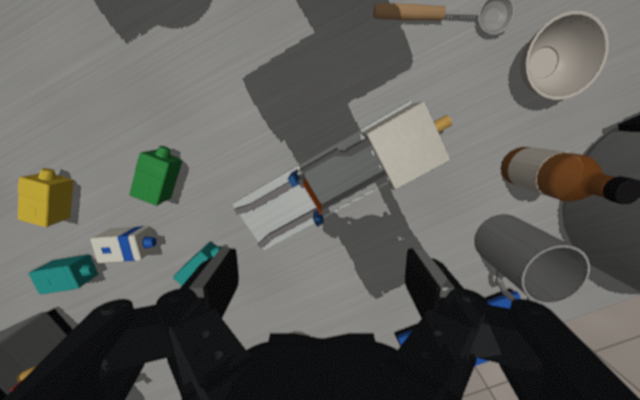

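Wrist view: the hood top has corners about (363,133), (399,188), (449,157), (422,101). The flap is at (302,180)-(322,210) and the jambs at (295,178) and (319,219). The trough mouth is on the left at (248,225), and the fresh cartridge is at (125,243), nose to the right.

```bash
python3 - <<'E'
from h import *
np.set_printoptions(precision=4,suppress=True)
im=cv2.imread('pics/w1.png')
a=cv2.resize(im[90:260,225:465],None,fx=3.3,fy=3.3,interpolation=cv2.INTER_CUBIC);cv2.imwrite('pics/c1.png',a)
b=cv2.resize(im[215:275,80:170],None,fx=6,fy=6,interpolation=cv2.INTER_CUBIC);cv2.imwrite('pics/c2.png',b)
o=arm.get_obs();f=arm.grab_frame('wrist');T=wfc(f,o)
for n,u,v,z in[('hFL',363,133,.07),('hFR',399,188,.07),('hBR',449,157,.07),('hBL',422,101,.07),('jL',295,178,.066),('jR',319,219,.066),('car',125,243,.048),('nose',150,241,.024)]: print(n,px2w(f,T,u,v,z))
E
```

```text
hFL [0.4269 0.1744 0.07  ]
hFR [0.5217 0.1907 0.07  ]
hBR [0.5103 0.271  0.07  ]
hBL [0.4229 0.2624 0.07  ]
jL [0.443  0.0599 0.066 ]
jR [0.5154 0.0637 0.066 ]
car [ 0.4211 -0.2427  0.048 ]
nose [ 0.4388 -0.2228  0.024 ]
```

View pics/c1.png

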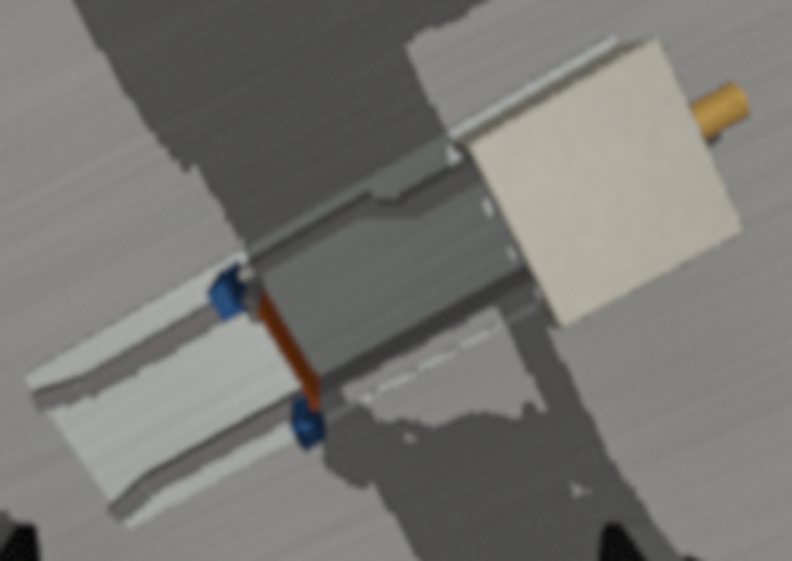

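View pics/c2.png

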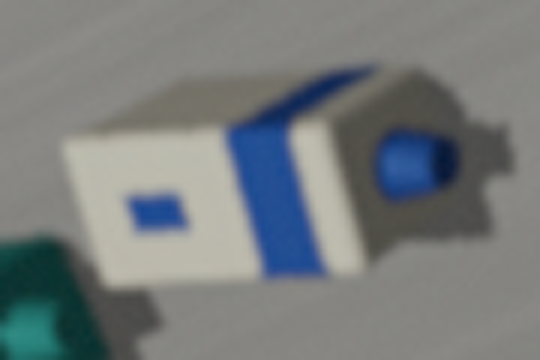

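```bash
cat > fit.py <<'E'
from h import *
from scipy.optimize import least_squares
def fit(f,T,P,uv,x0):
    def g(x):
        c,s=np.cos(x[2]),np.sin(x[2]);R=np.array([[c,-s,0],[s,c,0],[0,0,1]])
        return R@np.array(P).T+np.array([[x[0]],[x[1]],[0]])
    r=least_squares(lambda x:np.concatenate([w2px(f,T,p)-q for p,q in zip(g(x).T,uv)]),x0,loss='soft_l1')
    return r.x,r.fun.reshape(-1,2)
E
python3 - <<'E'
from fit import *
np.set_printoptions(precision=4,suppress=True)
o=arm.get_obs();f=arm.grab_frame('wrist');T=wfc(f,o)
P=[(.117,0,.07),(.205,0,.07),(-.13,.05,.012),(-.13,-.05,.012),(-.0,-.026,.058),(-.0,.026,.058)]
uv=np.array([(516,236),(697,134),(28,382),(128,527),(316,385),(264,300)])/3.3+[225,90]
x,e=fit(f,T,P,uv,[.48,.065,1.62]);print('dock',x[:2],np.degrees(x[2]),e)
P=[(-.0375,.023,.048),(-.0375,-.023,.048),(.0375,-.023,.048),(.0375,.023,.048)]
uv=np.array([(65,140),(105,285),(365,272),(325,125)])/6+[80,215]
x,e=fit(f,T,P,uv,[.421,-.243,.9]);print('cart',x[:2],np.degrees(x[2]),e)
E
```

```text
dock [0.4834 0.0674] 94.41775663827657 [[ 0.8723 -0.2334]
 [ 3.1549 -1.2842]
 [-1.6878 -2.0784]
 [ 0.3993  0.3789]
 [-0.4242  6.0012]
 [-2.0838  3.3031]]
cart [ 0.4241 -0.263 ] 67.85917615987026 [[-1.6395 -0.4491]
 [-0.2805  0.7826]
 [ 0.755   0.4522]
 [ 0.6207 -0.5867]]
```

```bash
python3 -m jog '{"gripper":[1,1,1,1,1,1,1,1,1,1],"delta_pos":[[-0.03,-0.08,0.03],[-0.07,-0.17,0.06],[-0.1,-0.25,0.1],[-0.14,-0.34,0.13],[-0.17,-0.42,0.16],[-0.2,-0.5,0.19],[-0.24,-0.6,0.23],[-0.28,-0.7,0.26],[-0.32,-0.79,0.3],[-0.337,-0.839,0.32]],"rot":[[0,0,0.047],[0,0,0.094],[0,0,0.141],[0,0,0.188],[0,0,0.235],[0,0,0.282],[0,0,0.33],[0,0,0.378],[0,0,0.425],[0,0,0.475]]}'
python3 - <<'E'
from h import *
o=arm.get_obs();f=arm.grab_frame('wrist');save(f,'w2.png');print(o['ee_pos'],o['tcp_rot'])
E
```

```text
time_s: 3.05
ee_pos: [0.4242, -0.2618, 0.198]
tcp_rot: [[0.358, 0.934, -0.001], [0.934, -0.358, -0.0], [-0.0, -0.0, -1.0]]
ft_force: [0.8, -0.0, 0.3]
gripper_width: 0.0853
grasp_force: 0.0
[ 0.42420258 -0.26175097  0.1979903 ] [[ 3.58437783e-01  9.33553464e-01 -5.34518580e-04]
 [ 9.33553509e-01 -3.58437958e-01 -2.74804949e-04]
 [-4.48136861e-04 -4.00501220e-04 -9.99999819e-01]]
```

View pics/w2.png

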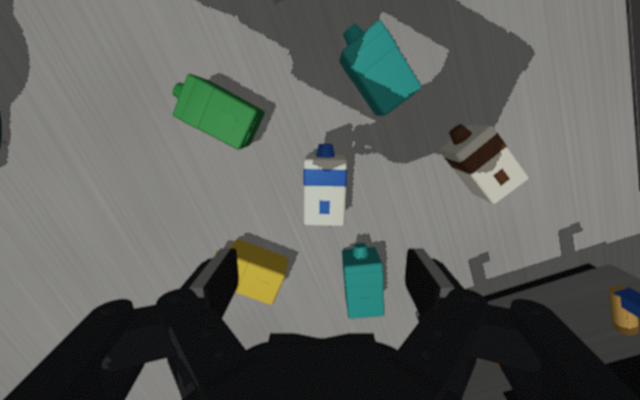

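The fresh cartridge's top spans about (304,157)-(347,226) with the nose up at (326,150), nearly aligned with the tool. The yellow and turquoise look-alikes are close behind it.

```bash
python3 - <<'E'
from fit import *
np.set_printoptions(precision=4,suppress=True)
o=arm.get_obs();f=arm.grab_frame('wrist');T=wfc(f,o)
P=[(-.0375,.023,.048),(-.0375,-.023,.048),(.0375,-.023,.048),(.0375,.023,.048)]
x,e=fit(f,T,P,[(304,224),(344,226),(347,158),(305,158)],[.424,-.263,1.18]);print('cart',x[:2],np.degrees(x[2]),e)
R=np.array(o['tcp_rot']);print('tool delta scaled',R.T@(np.array([*x[:2],.036])-o['ee_pos'])/.4)
for n,u,v in[('yel1',287,255),('yel2',237,240),('turq',345,248),('turqnose',361,252)]: print(n,(R.T@(px2w(f,T,u,v,.048)-[*x[:2],.036])))
E
```

```text
cart [ 0.4265 -0.2709] 67.04974425291142 [[-0.6431  0.8353]
 [ 0.6813 -0.2163]
 [ 1.1152  0.3074]
 [-1.1844 -0.7761]]
tool delta scaled [-0.0142  0.0135  0.4031]
yel1 [-0.0739 -0.0435 -0.0118]
yel2 [-0.0551 -0.0994 -0.0118]
turq [-0.0652  0.023  -0.0119]
turqnose [-0.0703  0.0414 -0.0119]
```

```bash
python3 -m jog '{"gripper":[1,1,1,1,1,1,1,1,1,1],"delta_pos":[[-0.014,0.013,0.06],[-0.014,0.013,0.12],[-0.014,0.013,0.18],[-0.014,0.013,0.24],[-0.014,0.013,0.3],[-0.014,0.013,0.35],[-0.014,0.013,0.38],[-0.014,0.013,0.403],[-0.014,0.013,0.403],[-0.014,0.013,0.403]],"rot":[[0,0,0.008],[0,0,0.008],[0,0,0.008],[0,0,0.008],[0,0,0.008],[0,0,0.008],[0,0,0.008],[0,0,0.008],[0,0,0.008],[0,0,0.008]]}'
python3 -m jog '{"gripper":[0.3,0.3,0.3,0.3,0.3,0.3,0.3,0.3,0.3,0.3],"delta_pos":[[0,0,0],[0,0,0],[0,0,0],[0,0,0],[0,0,0],[0,0,0],[0,0,0],[0,0,0],[0,0,0],[0,0,0]],"rot":[[0,0,0],[0,0,0],[0,0,0],[0,0,0],[0,0,0],[0,0,0],[0,0,0],[0,0,0],[0,0,0],[0,0,0]]}' 40
```

```text
time_s: 4.15
ee_pos: [0.4273, -0.2673, 0.0384]
tcp_rot: [[0.376, 0.927, 0.0], [0.927, -0.376, -0.0], [-0.0, 0.001, -1.0]]
ft_force: [0.6, -0.3, 0.3]
gripper_width: 0.0855
grasp_force: 0.0
time_s: 5.15
ee_pos: [0.4269, -0.2677, 0.0388]
tcp_rot: [[0.377, 0.926, 0.001], [0.926, -0.377, -0.001], [-0.0, 0.001, -1.0]]
ft_force: [-1.5, 0.7, 7.5]
gripper_width: 0.0439
grasp_force: 39.6
```

```bash
python3 -m jog '{"gripper":[0.3,0.3,0.3,0.3,0.3,0.3,0.3,0.3,0.3,0.3],"delta_pos":[[0,0,-0.05],[0,0,-0.13],[0,0,-0.22],[0.08,-0.01,-0.29],[0.19,-0.03,-0.29],[0.3,-0.05,-0.29],[0.41,-0.07,-0.29],[0.52,-0.09,-0.29],[0.62,-0.1,-0.29],[0.68,-0.11,-0.29]],"rot":[[0,0,0],[0,0,0],[0,0,0],[0,0,-0.03],[0,0,-0.06],[0,0,-0.09],[0,0,-0.12],[0,0,-0.148],[0,0,-0.148],[0,0,-0.148]]}'
python3 - <<'E'
from h import *
o=arm.get_obs();f=arm.grab_frame('wrist');print(o['ee_pos'],o['ft_force'])
cv2.imwrite('pics/w3.png',cv2.resize(cv2.cvtColor(f['img'][0:260,180:460],cv2.COLOR_RGB2BGR),None,fx=2.3,fy=2.3,interpolation=cv2.INTER_CUBIC))
E
```

```text
time_s: 6.15
ee_pos: [0.4884, 0.0038, 0.1538]
tcp_rot: [[-0.08, 0.997, -0.0], [0.997, 0.08, 0.001], [0.001, -0.0, -1.0]]
ft_force: [0.2, 0.0, -3.5]
gripper_width: 0.0439
grasp_force: 42.1
[0.48844475 0.00380108 0.15378559] [ 0.22154139  0.01213199 -3.46623789]
```

View pics/w3.png

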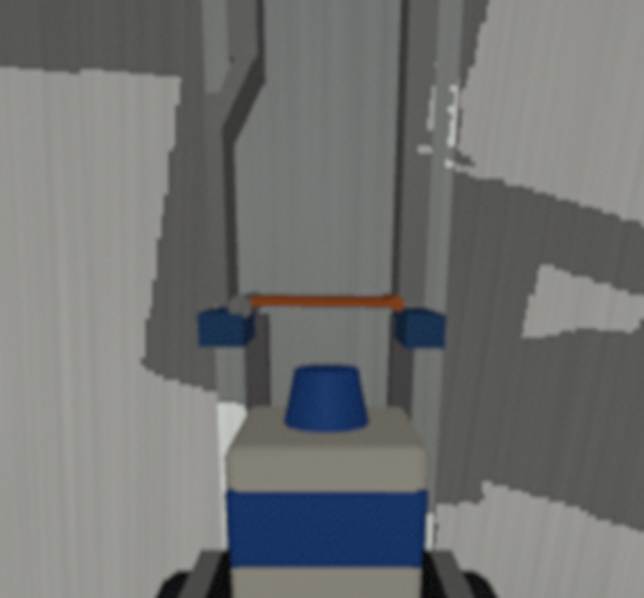

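The held cartridge points squarely down the lane. In the crop the nose tip is at (325,370). The flap's top line is at y≈298 and runs x 250-403. The jamb inner edges are at x 254 and 397.

```bash
python3 - <<'E'
from fit import *
np.set_printoptions(precision=4,suppress=True)
o=arm.get_obs();f=arm.grab_frame('wrist');T=wfc(f,o);R=np.array(o['tcp_rot']);t=np.array(o['ee_pos'])
S=lambda u,v:(u/2.3+180,v/2.3)
for n,u,v,z in[('jL',254,330,.066),('jR',397,330,.066),('flapR',403,303,.058),('flapL',250,300,.058),('wL',265,30,.046),('wR',405,30,.046),('wL2',265,30,.012),('noseTip',325,370,.139),('cFL',229,448,.163),('cFR',424,448,.163)]:
    p=px2w(f,T,*S(u,v),z);print(n,p,'tool',R.T@(p-t))
E
```

```text
jL [0.4612 0.0552 0.066 ] tool [ 0.0509 -0.0237  0.088 ]
jR [0.5115 0.0591 0.066 ] tool [0.0508 0.0267 0.088 ]
flapR [0.5135 0.0682 0.058 ] tool [0.0597 0.0295 0.096 ]
flapL [0.4585 0.065  0.058 ] tool [ 0.0608 -0.0257  0.096 ]
wL [0.4581 0.1539 0.046 ] tool [ 0.1494 -0.0189  0.1082]
wR [0.5056 0.1576 0.046 ] tool [0.1494 0.0287 0.1083]
wL2 [0.4546 0.1643 0.012 ] tool [ 0.16   -0.0216  0.1423]
noseTip [0.4864 0.0534 0.139 ] tool [0.0473 0.0013 0.015 ]
cFL [0.4667 0.0383 0.163 ] tool [ 0.0339 -0.0195 -0.0091]
cFR [0.5088 0.0416 0.163 ] tool [ 0.0339  0.0227 -0.0091]
```

```bash
python3 -m jog '{"gripper":[0.3,0.3,0.3,0.3,0.3,0.3,0.3,0.3,0.3,0.3],"delta_pos":[[-0.01,0.002,0.04],[-0.01,0.002,0.08],[-0.01,0.002,0.12],[-0.01,0.002,0.16],[-0.01,0.002,0.19],[-0.01,0.002,0.21],[-0.01,0.002,0.23],[-0.01,0.002,0.245],[-0.01,0.002,0.253],[-0.01,0.002,0.253]],"rot":[[0,0,0],[0,0,0],[0,0,0],[0,0,0],[0,0,0],[0,0,0],[0,0,0],[0,0,0],[0,0,0],[0,0,0]]}'
```

```text
time_s: 7.25
ee_pos: [0.4895, -0.0028, 0.0525]
tcp_rot: [[-0.079, 0.997, -0.0], [0.997, 0.079, -0.0], [0.0, -0.0, -1.0]]
ft_force: [-0.2, 0.4, -4.0]
gripper_width: 0.0439
grasp_force: 42.1
```

```bash
python3 -m jog '{"gripper":[0.3,0.3,0.3,0.8,0.8,0.8,0.8,0.8,0.8,0.8],"delta_pos":[[0,0,0.003],[0,0,0.005],[0,0,0.005],[0,0,0.005],[0,0,0.005],[0,0,0.005],[0,0,0],[0,0,-0.1],[0,0,-0.2],[0,0,-0.25]],"rot":[[0,0,0],[0,0,0],[0,0,0],[0,0,0],[0,0,0],[0,0,0],[0,0,0],[0,0,0],[0,0,0],[0,0,0]]}'
python3 - <<'E'
from h import *
o=arm.get_obs();f=arm.grab_frame('wrist');print(o['ee_pos'],o['ft_force'])
cv2.imwrite('pics/w4.png',cv2.resize(cv2.cvtColor(f['img'][60:320,180:460],cv2.COLOR_RGB2BGR),None,fx=2.3,fy=2.3,interpolation=cv2.INTER_CUBIC))
E
```

```text
time_s: 8.25
ee_pos: [0.4912, -0.003, 0.1558]
tcp_rot: [[-0.079, 0.997, 0.004], [0.997, 0.079, -0.001], [-0.001, 0.004, -1.0]]
ft_force: [0.8, -0.1, 0.6]
gripper_width: 0.0679
grasp_force: 0.0
[ 0.49119273 -0.00302237  0.1557804 ] [ 0.77663774 -0.12848509  0.59019241]
```

View pics/w4.png

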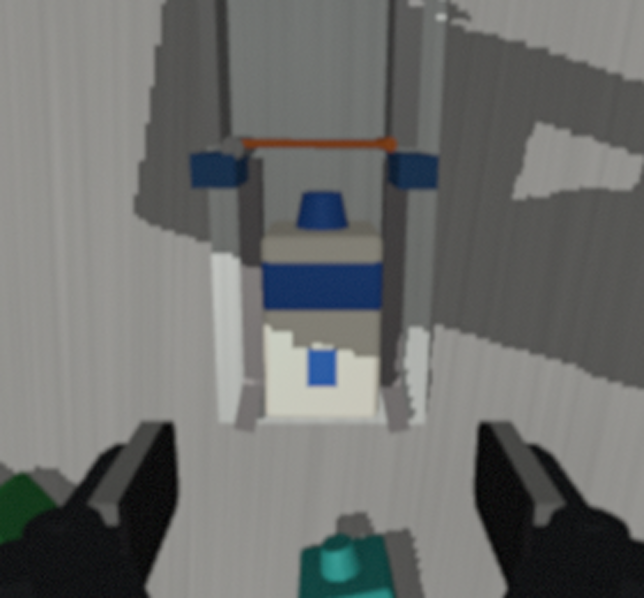

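The cartridge sits between the guide walls, rear top edge at crop y≈416. The turquoise look-alike's nose is behind it at (340,540).

```bash
python3 - <<'E'
from fit import *
np.set_printoptions(precision=4,suppress=True)
o=arm.get_obs();f=arm.grab_frame('wrist');T=wfc(f,o);R=np.array(o['tcp_rot']);t=np.array(o['ee_pos'])
S=lambda u,v:(u/2.3+180,v/2.3+60)
for n,u,v,z in[('rearL',265,416,.06),('rearR',377,416,.06),('frontL',262,236,.06),('frontR',382,236,.06),('flapmid',320,143,.058),('turqtop',345,545,.048),('turqnose',340,538,.024),('jL',248,170,.066),('jR',388,170,.066),('gLrear',250,428,.024),('gRrear',397,428,.024)]:
    p=px2w(f,T,*S(u,v),z);print(n,p,'tool',R.T@(p-t))
E
```

```text
rearL [ 0.4734 -0.0444  0.06  ] tool [-0.0394 -0.0232  0.0978]
rearR [ 0.5187 -0.0411  0.06  ] tool [-0.0396  0.0223  0.0981]
frontL [0.4685 0.0287 0.06  ] tool [ 0.0339 -0.0223  0.0976]
frontR [0.5133 0.0321 0.06  ] tool [0.0338 0.0226 0.098 ]
flapmid [0.4876 0.0638 0.058 ] tool [ 0.0673 -0.0005  0.0997]
turqtop [ 0.5121 -0.1109  0.048 ] tool [-0.1087  0.0101  0.1101]
turqnose [ 0.5116 -0.1238  0.024 ] tool [-0.1215  0.0085  0.1342]
jL [0.4628 0.0527 0.066 ] tool [ 0.0583 -0.026   0.0916]
jR [0.5124 0.0565 0.066 ] tool [0.0582 0.0237 0.0919]
gLrear [ 0.4646 -0.0676  0.024 ] tool [-0.0617 -0.034   0.1337]
gRrear [ 0.5334 -0.0625  0.024 ] tool [-0.0621  0.0349  0.1342]
```

```bash
python3 -m jog '{"gripper":[0,0,0,0,0,0,0,0,0,0],"delta_pos":[[-0.05,-0.001,0],[-0.1,-0.001,0],[-0.14,-0.001,0],[-0.163,-0.001,0],[-0.163,-0.001,0.04],[-0.163,-0.001,0.08],[-0.163,-0.001,0.12],[-0.163,-0.001,0.15],[-0.163,-0.001,0.18],[-0.163,-0.001,0.19]],"rot":[[0,0,0],[0,0,0],[0,0,0],[0,0,0],[0,0,0],[0,0,0],[0,0,0],[0,0,0],[0,0,0],[0,0,0]]}'
python3 -m jog '{"gripper":[0,0,0,0,0,0,0,0,0,0],"delta_pos":[[0,0,0.02],[0,0,0.04],[0,0,0.06],[0,0,0.075],[0,0,0.085],[0,0,0.09],[0,0,0.09],[0,0,0.09],[0,0,0.09],[0,0,0.09]],"rot":[[0,0,0],[0,0,0],[0,0,0],[0,0,0],[0,0,0],[0,0,0],[0,0,0],[0,0,0],[0,0,0],[0,0,0]]}'
```

```text
time_s: 9.35
ee_pos: [0.4935, -0.0675, 0.0753]
tcp_rot: [[-0.079, 0.997, -0.002], [0.997, 0.079, 0.001], [0.001, -0.002, -1.0]]
ft_force: [0.3, 0.4, 0.0]
gripper_width: -0.0002
grasp_force: 0.0
time_s: 10.35
ee_pos: [0.4946, -0.0679, 0.041]
tcp_rot: [[-0.079, 0.997, 0.001], [0.997, 0.079, -0.0], [-0.0, 0.0, -1.0]]
ft_force: [0.2, 0.4, 1.4]
gripper_width: 0.0001
grasp_force: 0.0
```

```bash
python3 -m jog '{"gripper":[0,0,0,0,0,0,0,0,0,0],"delta_pos":[[0.02,0,0],[0.035,0,0],[0.05,0,0],[0.065,0,0],[0.08,0,0],[0.1,0,0],[0.12,0,0],[0.14,0,0],[0.16,0,0],[0.17,0,0]],"rot":[[0,0,0],[0,0,0],[0,0,0],[0,0,0],[0,0,0],[0,0,0],[0,0,0],[0,0,0],[0,0,0],[0,0,0]]}'
python3 -m jog '{"gripper":[0,0,0,0,0,0,0,0,0,0],"delta_pos":[[0.02,0,0],[0.04,0,0],[0.06,0,0],[0.08,0,0],[0.1,0,0],[0.12,0,0],[0.13,0,0],[0.14,0,0],[0.15,0,0],[0.15,0,0]],"rot":[[0,0,0],[0,0,0],[0,0,0],[0,0,0],[0,0,0],[0,0,0],[0,0,0],[0,0,0],[0,0,0],[0,0,0]]}'
python3 - <<'E'
from h import *
o=arm.get_obs();print(o['ee_pos'],o['ft_force']);f=arm.grab_frame('wrist')
cv2.imwrite('pics/w5.png',cv2.resize(cv2.cvtColor(f['img'][0:340,160:480],cv2.COLOR_RGB2BGR),None,fx=1.7,fy=1.7,interpolation=cv2.INTER_CUBIC))
E
```

```text
time_s: 11.35
ee_pos: [0.4897, 0.0004, 0.0409]
tcp_rot: [[-0.079, 0.997, 0.001], [0.997, 0.079, -0.001], [-0.001, 0.001, -1.0]]
ft_force: [1.3, -4.4, 0.5]
gripper_width: -0.0001
grasp_force: 2.8
time_s: 12.35
ee_pos: [0.484, 0.0604, 0.0406]
tcp_rot: [[-0.078, 0.997, -0.001], [0.997, 0.078, 0.001], [0.001, -0.001, -1.0]]
ft_force: [0.6, -0.6, -0.7]
gripper_width: 0.0001
grasp_force: 0.0
[0.4839914  0.06040194 0.04062118] [ 0.58957354 -0.64450419 -0.74655457]
```

View pics/w5.png

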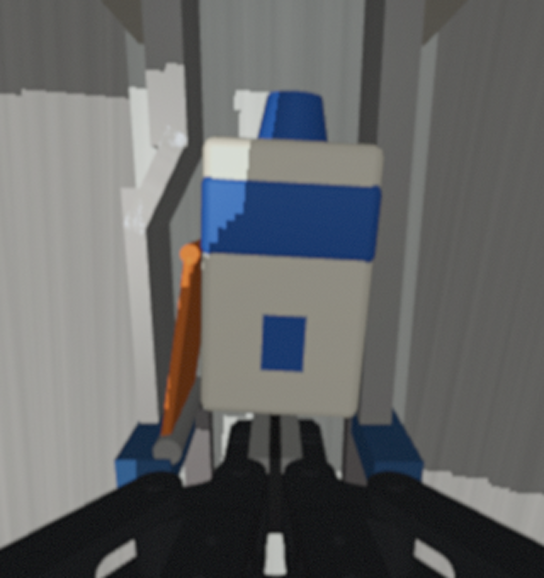

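The flap is swung left along the cartridge, which is going through with a slight yaw, and the pusher is in the middle of its rear face.

```bash
python3 -m jog '{"gripper":[0,0,0,0,0,0,0,0,0,0],"delta_pos":[[0.015,0,0],[0.03,0,0],[0.045,0,0],[0.06,0,0],[0.075,0,0],[0.09,0,0],[0.1,0,0],[0.108,0,0],[0.115,0,0],[0.115,0,0]],"rot":[[0,0,0],[0,0,0],[0,0,0],[0,0,0],[0,0,0],[0,0,0],[0,0,0],[0,0,0],[0,0,0],[0,0,0]]}'
python3 -m jog '{"gripper":[0,0,0,0,0,0,0,0,0,0],"delta_pos":[[0.001,0,0],[0.002,0,0],[0.003,0,0],[0.004,0,0],[0.005,0,0],[0.006,0,0],[0.007,0,0],[0.0075,0,0],[0.0075,0,0],[0.0075,0,0]],"rot":[[0,0,0],[0,0,0],[0,0,0],[0,0,0],[0,0,0],[0,0,0],[0,0,0],[0,0,0],[0,0,0],[0,0,0]]}'
```

```text
time_s: 13.4
ee_pos: [0.4801, 0.106, 0.0406]
tcp_rot: [[-0.079, 0.997, -0.001], [0.997, 0.079, 0.0], [0.0, -0.001, -1.0]]
ft_force: [0.5, -0.4, -0.2]
gripper_width: -0.0003
grasp_force: 0.0
time_s: 14.4
ee_pos: [0.4809, 0.1088, 0.0407]
tcp_rot: [[-0.078, 0.997, 0.001], [0.997, 0.078, 0.0], [0.0, 0.001, -1.0]]
ft_force: [-0.8, -1.2, -1.0]
gripper_width: 0.0004
grasp_force: 0.9
```

```bash
python3 -m jog '{"gripper":[0,0,0,0,0,0,0,0,0,0],"delta_pos":[[0.001,0,0],[0.002,0,0],[0.003,0,0],[0.004,0,0],[0.005,0,0],[0.006,0,0],[0.007,0,0],[0.0075,0,0],[0.0075,0,0],[0.0075,0,0]],"rot":[[0,0,0],[0,0,0],[0,0,0],[0,0,0],[0,0,0],[0,0,0],[0,0,0],[0,0,0],[0,0,0],[0,0,0]]}' | grep -E 'ee_pos|ft_f'
```

```text
ee_pos: [0.4806, 0.1116, 0.0408]
ft_force: [3.0, -1.9, 0.7]
```

```bash
python3 -m jog '{"gripper":[0,0,0,0,0,0,0,0,0,0],"delta_pos":[[0.001,0,0],[0.002,0,0],[0.003,0,0],[0.004,0,0],[0.005,0,0],[0.006,0,0],[0.007,0,0],[0.0075,0,0],[0.0075,0,0],[0.0075,0,0]],"rot":[[0,0,0],[0,0,0],[0,0,0],[0,0,0],[0,0,0],[0,0,0],[0,0,0],[0,0,0],[0,0,0],[0,0,0]]}' | grep -E 'ee_pos|ft_f'
```

```text
ee_pos: [0.4799, 0.1146, 0.0407]
ft_force: [2.6, -3.2, 0.9]
```

```bash
python3 -m jog '{"gripper":[0,0,0,0,0,0,0,0,0,0],"delta_pos":[[0.001,0,0],[0.002,0,0],[0.003,0,0],[0.004,0,0],[0.005,0,0],[0.006,0,0],[0.007,0,0],[0.0075,0,0],[0.0075,0,0],[0.0075,0,0]],"rot":[[0,0,0],[0,0,0],[0,0,0],[0,0,0],[0,0,0],[0,0,0],[0,0,0],[0,0,0],[0,0,0],[0,0,0]]}' | grep -E 'ee_pos|ft_f'
```

```text
ee_pos: [0.4798, 0.1176, 0.0407]
ft_force: [1.9, -2.9, 1.7]
```

```bash
python3 -m jog '{"gripper":[0,0,0,0,0,0,0,0,0,0],"delta_pos":[[0.001,0,0],[0.002,0,0],[0.003,0,0],[0.004,0,0],[0.005,0,0],[0.006,0,0],[0.007,0,0],[0.0075,0,0],[0.0075,0,0],[0.0075,0,0]],"rot":[[0,0,0],[0,0,0],[0,0,0],[0,0,0],[0,0,0],[0,0,0],[0,0,0],[0,0,0],[0,0,0],[0,0,0]]}' | grep -E 'ee_pos|ft_f'
```

```text
ee_pos: [0.4795, 0.1206, 0.0407]
ft_force: [2.1, -2.6, 0.6]
```

```bash
python3 -m jog '{"gripper":[0,0,0,0,0,0,0,0,0,0],"delta_pos":[[0.001,0,0],[0.002,0,0],[0.003,0,0],[0.004,0,0],[0.005,0,0],[0.005,0,0],[0.005,0,0],[0.005,0,0],[0.005,0,0],[0.005,0,0]],"rot":[[0,0,0],[0,0,0],[0,0,0],[0,0,0],[0,0,0],[0,0,0],[0,0,0],[0,0,0],[0,0,0],[0,0,0]]}' | grep -E 'ee_pos|ft_f'
```

```text
ee_pos: [0.4793, 0.1226, 0.0407]
ft_force: [2.2, -1.8, 1.1]
```

```bash
python3 -m jog '{"gripper":[0,0,0,0,0,0,0,0,0,0],"delta_pos":[[0.001,0,0],[0.002,0,0],[0.003,0,0],[0.004,0,0],[0.005,0,0],[0.006,0,0],[0.007,0,0],[0.0075,0,0],[0.0075,0,0],[0.0075,0,0]],"rot":[[0,0,0],[0,0,0],[0,0,0],[0,0,0],[0,0,0],[0,0,0],[0,0,0],[0,0,0],[0,0,0],[0,0,0]]}' | grep -E 'ee_pos|ft_f'
```

```text
ee_pos: [0.4792, 0.1257, 0.0407]
ft_force: [2.2, -0.8, 0.6]
```

```bash
python3 -m jog '{"gripper":[0,0,0,0,0,0,0,0,0,0],"delta_pos":[[0.001,0,0],[0.002,0,0],[0.003,0,0],[0.004,0,0],[0.005,0,0],[0.006,0,0],[0.007,0,0],[0.0075,0,0],[0.0075,0,0],[0.0075,0,0]],"rot":[[0,0,0],[0,0,0],[0,0,0],[0,0,0],[0,0,0],[0,0,0],[0,0,0],[0,0,0],[0,0,0],[0,0,0]]}' | grep -E 'ee_pos|ft_f'
```

```text
ee_pos: [0.4784, 0.1285, 0.0406]
ft_force: [-0.1, -1.3, 1.0]
```

```bash
python3 -m jog '{"gripper":[0,0,0,0,0,0,0,0,0,0],"delta_pos":[[0.001,0,0],[0.002,0,0],[0.003,0,0],[0.004,0,0],[0.005,0,0],[0.006,0,0],[0.007,0,0],[0.0075,0,0],[0.0075,0,0],[0.0075,0,0]],"rot":[[0,0,0],[0,0,0],[0,0,0],[0,0,0],[0,0,0],[0,0,0],[0,0,0],[0,0,0],[0,0,0],[0,0,0]]}' | grep -E 'ee_pos|ft_f'
```

```text
ee_pos: [0.4786, 0.1316, 0.0407]
ft_force: [-0.5, -0.8, -0.7]
```

```bash
python3 -m jog '{"gripper":[0,0,0,0,0,0,0,0,0,0],"delta_pos":[[0.001,0,0],[0.002,0,0],[0.003,0,0],[0.004,0,0],[0.005,0,0],[0.006,0,0],[0.007,0,0],[0.0075,0,0],[0.0075,0,0],[0.0075,0,0]],"rot":[[0,0,0],[0,0,0],[0,0,0],[0,0,0],[0,0,0],[0,0,0],[0,0,0],[0,0,0],[0,0,0],[0,0,0]]}' | grep -E 'ee_pos|ft_f'
```

```text
ee_pos: [0.4785, 0.1341, 0.0407]
ft_force: [-0.1, -5.8, -0.8]
```

```bash
python3 -m jog '{"gripper":[0,0,0,0,0,0,0,0,0,0],"delta_pos":[[0.0005,0,0],[0.001,0,0],[0.0015,0,0],[0.002,0,0],[0.0025,0,0],[0.003,0,0],[0.003,0,0],[0.003,0,0],[0.003,0,0],[0.003,0,0]],"rot":[[0,0,0],[0,0,0],[0,0,0],[0,0,0],[0,0,0],[0,0,0],[0,0,0],[0,0,0],[0,0,0],[0,0,0]]}' | grep -E 'ee_pos|ft_f'
```

```text
ee_pos: [0.4784, 0.1348, 0.0407]
ft_force: [-0.1, -7.3, -0.0]
```

```bash
python3 -m jog '{"gripper":[0,0,0,0,0,0,0,0,0,0],"delta_pos":[[0.0005,0,0],[0.001,0,0],[0.0015,0,0],[0.002,0,0],[0.0025,0,0],[0.003,0,0],[0.0035,0,0],[0.004,0,0],[0.004,0,0],[0.004,0,0]],"rot":[[0,0,0],[0,0,0],[0,0,0],[0,0,0],[0,0,0],[0,0,0],[0,0,0],[0,0,0],[0,0,0],[0,0,0]]}' | grep -E 'ee_pos|ft_f'
```

```text
ee_pos: [0.4783, 0.1357, 0.0408]
ft_force: [1.0, -11.4, 1.6]
```

```bash
python3 -m jog '{"gripper":[0,0,0,0,0,0,0,0,0,0],"delta_pos":[[0.0005,0,0],[0.001,0,0],[0.0015,0,0],[0.002,0,0],[0.0025,0,0],[0.0025,0,0],[0.0025,0,0],[0.0025,0,0],[0.0025,0,0],[0.0025,0,0]],"rot":[[0,0,0],[0,0,0],[0,0,0],[0,0,0],[0,0,0],[0,0,0],[0,0,0],[0,0,0],[0,0,0],[0,0,0]]}' | grep -E 'ee_pos|ft_f|time'; python3 - <<'E'
from h import *
F=[]
for _ in range(6): F.append(arm.get_obs()['ft_force'][1]); arm.grab_frame('side')
print(F,arm.get_obs()['ee_pos'])
E
```

```text
time_s: 26.4
ee_pos: [0.4782, 0.1363, 0.0408]
ft_force: [1.4, -13.8, 1.8]
[np.float64(-13.792828764011913), np.float64(-13.447474449299827), np.float64(-13.393768339085128), np.float64(-14.489836590091217), np.float64(-13.945022572394189), np.float64(-14.042422567690839)] [0.4782053  0.13629466 0.04079656]
```

```bash
python3 -m jog '{"gripper":[0,0,0,0,0,0,0,0,0,0],"delta_pos":[[-0.004,0,0],[-0.008,0,0],[-0.012,0,0],[-0.016,0,0],[-0.02,0,0],[-0.02,0,-0.03],[-0.02,0,-0.08],[-0.02,0,-0.14],[-0.02,0,-0.22],[-0.02,0,-0.3]],"rot":[[0,0,0],[0,0,0],[0,0,0],[0,0,0],[0,0,0],[0,0,0],[0,0,0],[0,0,0],[0,0,0],[0,0,0]]}'
python3 -m jog '{"gripper":[0,0,0,0,0,0,0,0,0,0],"delta_pos":[[-0.05,0,-0.03],[-0.1,0,-0.06],[-0.15,0,-0.1],[-0.2,0,-0.1],[-0.25,0,-0.1],[-0.28,0,-0.1],[-0.3,0,-0.1],[-0.3,0,-0.1],[-0.3,0,-0.1],[-0.3,0,-0.1]],"rot":[[0,0,0],[0,0,0],[0,0,0],[0,0,0],[0,0,0],[0,0,0],[0,0,0],[0,0,0],[0,0,0],[0,0,0]]}'
python3 - <<'E'
from h import *
o=arm.get_obs();f=arm.grab_frame('wrist')
cv2.imwrite('pics/w6.png',cv2.resize(cv2.cvtColor(f['img'][0:300,160:480],cv2.COLOR_RGB2BGR),None,fx=2,fy=2,interpolation=cv2.INTER_CUBIC))
E
```

```text
time_s: 27.7
ee_pos: [0.4783, 0.1306, 0.1625]
tcp_rot: [[-0.079, 0.997, -0.0], [0.997, 0.079, 0.0], [0.0, -0.0, -1.0]]
ft_force: [0.6, -0.6, 0.0]
gripper_width: 0.0001
grasp_force: 0.0
time_s: 28.7
ee_pos: [0.488, 0.0114, 0.2006]
tcp_rot: [[-0.079, 0.997, -0.0], [0.997, 0.079, 0.0], [0.0, -0.0, -1.0]]
ft_force: [0.2, -0.6, -1.1]
gripper_width: 0.0001
grasp_force: 0.0
```

View pics/w6.png

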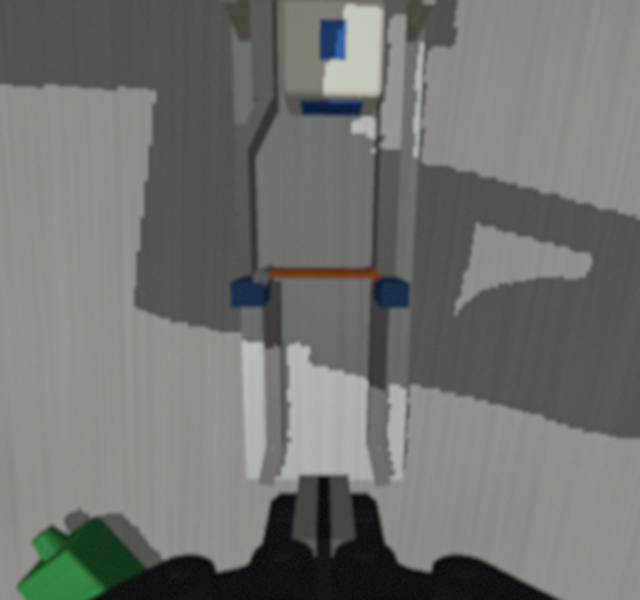

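The flap is shut across the lane (y≈272) and the cartridge is well past it under the hood edge (rear at y≈100). The arm is clear of everything.

```bash
python3 -c "
from station import arm
print(arm.finish_job())"
```

```text
the job is handed in; nothing more can be done
None
```

The fresh filter is through the flap and seated on the seal, pressed at about 14 N measured at the wrist for about 1 s; the last picture shows the flap shut behind it and the arm clear, and I handed the job in at about 29 s.

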